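# Seat the show mirror on its three-ball mount

### The arm

A 7-joint arm with a two-finger parallel gripper is mounted at the origin on the work surface. World frame = base frame: x ahead of the robot, y to its left, z up, the work surface at z = 0. Lengths are in m, angles in rad, forces in N, time in s.
With the tool pointing down it reaches from about 0.425 to 1.025 m from the base axis. Payload 9.4 kg.
Tool frame: the origin (TCP) lies at the very end of the fingers, on their centre line; the grasp point (between the pads) lies 19 mm behind it (hold_point_z is the z of the grasp point in the tool frame, in m); z points along the fingers, y is the direction in which the jaws open and shut (so a half turn about z gives the same grasp; the last joint's range is limited). The gripper opens to 85 mm and grips with 20 to 120 N. Pads are 22 mm wide; open, the fingers measure 114 mm over their backs; the gripper's body (76 mm by 85 mm) begins 54 mm behind the grasp point. The pads swing forward as they close: fully open they stand 13 mm farther back than shut.
Start: joints at [1.101, 0.599, -0.003, 1.599, 0.002, 0.943, -0.08], TCP at [0.278, -0.67, 0.231] pointing down, gripper open.
Joint ranges: [-2.57, 2.57], [-0.35, 1.97], [-1.29, 1.29], [0.11, 2.56], [-1.05, 4.19], [0.11, 1.86], [-2.63, 2.63]. Speed limits (rad/s): [2.22, 2.22, 3.01, 3.01, 3.14, 3.14, 3.14].

### API

Orientations are given as a unit quaternion [x, y, z, w].
In Python, from station import get_state, capture, hand_in, find_in, hold_point_z gives the robot as it stands.
- The arm moves only by the tool move_arm, never from a script. Its argument "plan" is a list of rows, each a list of 5 numbers: the opening, from 0 (shut) to 1 (fully open), then the shift along the tool's x, y, z in mm, then the turn about the tool's z in degrees. A call has 1 to 5 rows; each row shifts and turns the commanded pose from where the row before left it, along the tool's axes as they then stand; what a row does not reach is not made up. A row lasts 1/8 s, in which the tool goes at most 62.5 mm and 10.7 degrees, less where a joint would pass 70% of its speed; a pose out of reach is approached as far as the arm can. A call with a gripper value outside its range is refused whole. The fingers move at their own pace and stop on an object; "squeeze" is the grip in N (left out, the last holds). Time passes only in rows, so rows that do not move let the fingers close. It gives the time, the measured TCP pose, the force and the opening at its end, in the units of the state.
- get_state(): the state, without advancing time (a new reading comes with each control period).
- capture(name): name is "side" or "top"; returns a dict with "img" (384x512x3 uint8, blue, green, red), "mtx" (3x3 intrinsics, pixels), "k1" (the pictures are not rectified: a ray, as slopes to the right and down, at radius r is drawn at 1 + k1 r^2 times it, then the intrinsics apply), "rvec" (rotation vector, rad) and "tvec" (3), from world to camera coordinates, as OpenCV has them. Camera axes: x right, y down, z forward; pixel columns grow to the right and rows downward; lengths in m; the calibration is good to about 2 mm. A picture is of the moment at which its call begins. There is no depth.
- hand_in(): hands the job in, once; it reports no verdict.
Trained networks look in a picture, given as the dict that the camera call returned (one of the last four; its "shot" number tells which), for a name from the list of things; names that differ only in an ending like _2 or _b are one class to them, and where a whole thing is asked for, a point or a joint stands for the part that bears it (a point fixed in the world has none). Each returns a list of dicts, best first, with "score" (0 to 1); they miss things now and then, are a little off and sometimes report something else, mostly with a low value. They report only what shows in the picture. A call takes as long as a camera call. They do not tell look-alikes from the thing itself.
- find_in(picture, query): "box" ([left, top, right, bottom] in pixels, round what is visible of it).
The state is a dict: "time_s": time; "joint_positions": joint angles; "qd": joint speeds; "joint_efforts": joint torques, N m; "ee_pos": TCP position; "tcp_rot": TCP orientation; "ft_force": force on the tool from outside, world axes, zero at the start; "torque": the same for the moment, N m; "finger_gap": opening from 0.0 (shut) to 1.0 (fully open).
Only numpy, scipy, OpenCV 4.12 (cv2) and the standard library are available. Lean on these libraries where they do the work, as an engineer would, in place of code of your own. Each camera call takes 0.05 s, during which the arm holds its last target.

### The job

On the exhibition table, pick up the little show mirror and set its three-armed plate on the three-ball mount, long arm over the outermost ball, then press it level and gently down until the three sprung rollers snap over its edges and pull it fully home on the balls. Feel your way: how high and how centred the balls are is not exactly known, and nothing may be forced (15 to 20 N is enough). Let go of it at the end, and leave the other exhibits where they stand.

Things in the scene. Friction and masses are not known exactly. Their poses are not given: they have to be found in the camera images.
- block (a point): centre of the upright black block, 30 x 30 mm in plan, on the middle of the loose mirror plate: grip it here by its sides facing along y. Axes are the plate's: x along the long arm, z up. The plate's underside is 56 mm below, the block's foot 38 mm below, its flat top 26 mm above. A mirror 80 mm wide, 50 mm high stands 20 to 24 mm out on its +x side. Mass 0.24 to 0.36 kg.
- plate_under (a point): middle of the plate's underside. Three arms 32 mm wide and 18 mm thick reach 72 mm out along +x and 60 mm out at +125 and -125 degrees. Under each arm's end a radial V groove, 21 mm wide at its mouth, flanks falling 55 degrees from level, takes a ball 62 mm (long arm) or 50 mm (short arms) from the middle.
- plate_edge (a point): one of the plate's three catch edges, at 180 degrees (the others at +62 and -62 degrees), 44 mm from the middle and 12 mm above the underside: straight ridges 24 mm long, bevelled 45 degrees above and below, over which the rollers snap.
- foot: fixed dark round foot of the mount, 100 mm across, 10 mm high, with a bar pointing out along +x to 80 mm; origin at its middle on the table, x along the bar towards the outermost ball, z up. A clamped pillar on it carries a grey three-armed head with the balls and clips; the head is not tracked, only the foot.
- mount_mid (a point): point fixed on the foot's axis, 63 mm above the table. Three rigid steel balls 16 mm across: one 62 mm from the middle along +x, two 50 mm out at +125 and -125 degrees. Their centres are 48 to 78 mm above the table, different every time, and the whole head with balls and clips is shifted up to 4.5 mm along the foot's y, either way.
- home_mid (a point): point on the foot's axis, 118 mm above the table, with the foot's axes: the block's centre when home at middle ball height (home is 103 to 133 mm). The plate meets the rollers some 20 mm above home and, let go there, centres itself; resistance grows to 10 to 17 N some 11 mm above home, then the rollers snap over and pull it onto the balls. Press it level, or it may jam tilted.
- clip0 (a joint): outward travel (m) of the sprung roller clip at +62 degrees from the foot's x: 0 with no plate, about 0.002 with the plate lying loose on the rollers, 0.010 as its edge passes, 0.004 with the plate home, stop at 0.0125. Spring 550 N/m. White roller 10 mm across, axis 19 mm above the ball centres.
- clip1 (a joint): the same for the clip at 180 degrees
- clip2 (a joint): the same for the clip at -62 degrees
- bottle_mid (a point): middle (85 mm up) of a closed amber bottle, 62 mm across, 170 mm tall: another exhibit, leave alone
- carton_mid (a point): centre of a flat closed carton 100 x 50 x 35 mm: another exhibit, leave alone
Not all that is in view belongs to the job. Leave any turquoise or yellow look-alike of the foot alone.

How it is judged:
On the way:
1. the mirror plate has been lifted off the table (height (world z) of block above 0.1 m), for 0.1 s.
At the end, for the whole second after the job is handed in: The mirror plate is at rest on the three balls, released: its block within 7 mm of the foot's middle, 100 to 136 mm above the table, level within 0.03 rad, its long arm along the foot's bar within 0.04 rad, and all three roller clips closed over its edges (each clip out by 3 to 6.2 mm) (horizontal distance between block and foot below 0.007 m and angle between the x axis of block and the x axis of foot, either way round below 0.04 rad and z of block in the frame of foot between 0.1 and 0.136 m and angle between block's own z axis and vertical below 0.03 rad and value of joint clip0 between 0.003 and 0.0062 m and value of joint clip1 between 0.003 and 0.0062 m and value of joint clip2 between 0.003 and 0.0062 m and linear speed of plate below 0.02 m/s); the robot touches nothing.
It fails at once if the plate is forced: the contacts between plate and mount add up to more than 70 N (a push of roughly 35 N on the seated plate) (contact force between plate and foot above 70 N).
It fails at once if the robot hits the mount with more than 20 N (contact force between any of the fingers, the arm and foot above 20 N).
It fails at once if another exhibit is pushed away (distance of any of bottle_mid, carton_mid from where it was at the start of the episode above 0.03 m).
It also fails if it takes over 58 s, if anything falls off the work surface, if the arm or the gripper's body presses on something with over 40 N, if the wrist force passes 120 N, or if a joint passes its speed limit or range.

## Working session

There is one attempt and no reset: what is moved stays moved. The work goes in short steps, Python scripts to look and compute and a tool call to move; the robot and the scene stay as the last step left them, time stands still between calls to the robot, and variables do not carry over. Pictures are saved under pics/ and viewed, and the job is handed in when it is done.

Besides the shell and the picture viewer there is one more tool, called after "Request:" as name(argument=value, ...) on one line, values as JSON. move_arm: Moves the arm, as the interface text tells. Its arguments: {"type":"object","properties":{"plan":{"type":"array","items":{"type":"array","items":{"type":"number"}}},"squeeze":{"type":"number"}},"required":["plan"]}

```bash
mkdir -p pics
cat > h.py <<'E'
import numpy as np,cv2
from station import *
def snap(n,f):
    p=capture(n); cv2.imwrite('pics/'+f,p['img']); return p
def proj(p,X):
    X=np.atleast_2d(np.array(X,float)); R=cv2.Rodrigues(np.array(p['rvec'],float))[0]
    c=X@R.T+np.array(p['tvec']).ravel(); s=c[:,:2]/c[:,2:]; r2=(s**2).sum(1,keepdims=True); s=s*(1+p['k1']*r2)
    K=np.array(p['mtx']); return s@np.diag([K[0,0],K[1,1]])+K[:2,2]
def ray(p,uv):
    K=np.array(p['mtx']); d=(np.array(uv,float)-K[:2,2])/np.array([K[0,0],K[1,1]]); s=d.copy()
    for _ in range(20): s=d/(1+p['k1']*(s@s))
    R=cv2.Rodrigues(np.array(p['rvec'],float))[0]; o=-R.T@np.array(p['tvec']).ravel()
    v=R.T@np.array([s[0],s[1],1]); return o,v
def onz(p,uv,z):
    o,v=ray(p,uv); return o+v*(z-o[2])/v[2]
E
python3 - <<'E'
from h import *
for n in('top','side'):
    p=snap(n,n+'0.png')
    print(n,p['shot'],ray(p,(256,192)))
    for q in('block','plate_under','plate_edge','foot','clip0','bottle_mid','carton_mid'):
        print(q,[(np.round(d['box']).tolist(),round(d['score'],2)) for d in find_in(p,q)][:4])
s=get_state();print(s['time_s'],s['ee_pos'],s['tcp_rot'],s['finger_gap'],hold_point_z, s['ft_force'])
E
```

```text
top 1 (array([ 0.43222231, -0.03122762,  1.12070669]), array([ 0.06324183, -0.01205426, -0.9980217 ]))
block [([141.0, 137.0, 188.0, 188.0], 0.62)]
plate_under [([145.0, 138.0, 187.0, 187.0], 0.65)]
plate_edge [([143.0, 139.0, 188.0, 186.0], 0.6)]
foot [([300.0, 231.0, 348.0, 284.0], 0.92), ([357.0, 275.0, 409.0, 335.0], 0.89), ([349.0, 152.0, 396.0, 209.0], 0.74), ([283.0, 165.0, 327.0, 216.0], 0.72)]
clip0 [([314.0, 275.0, 329.0, 285.0], 0.66), ([315.0, 180.0, 327.0, 192.0], 0.65), ([348.0, 108.0, 358.0, 121.0], 0.62), ([362.0, 296.0, 378.0, 303.0], 0.58)]
bottle_mid [([241.0, 83.0, 266.0, 122.0], 0.58)]
carton_mid [([228.0, 187.0, 257.0, 229.0], 0.59)]
side 2 (array([0.17117034, 0.65933751, 0.81079995]), array([ 0.3152873 , -0.67092448, -0.6714348 ]))
block [([169.0, 241.0, 216.0, 292.0], 0.95)]
plate_under [([170.0, 240.0, 221.0, 288.0], 0.94)]
plate_edge [([169.0, 240.0, 219.0, 289.0], 0.72)]
foot [([350.0, 156.0, 389.0, 190.0], 0.89), ([251.0, 166.0, 288.0, 205.0], 0.88), ([306.0, 173.0, 349.0, 210.0], 0.63), ([265.0, 141.0, 298.0, 174.0], 0.56)]
clip0 [([172.0, 243.0, 219.0, 290.0], 0.75), ([326.0, 172.0, 336.0, 178.0], 0.65), ([370.0, 155.0, 376.0, 164.0], 0.64), ([383.0, 168.0, 393.0, 181.0], 0.63)]
bottle_mid [([182.0, 157.0, 205.0, 213.0], 0.68), ([252.0, 168.0, 289.0, 205.0], 0.57)]
carton_mid [([248.0, 214.0, 283.0, 241.0], 0.59)]
0.8 [ 0.27750673 -0.66979666  0.23131334] [ 9.80769867e-01  1.95167788e-01 -3.04649896e-05  3.28432693e-05] 0.9992232311173717 -0.0187 [ 0.10720677 -0.17056584 -1.10295776]
```

Run:
```python
import cv2
a=cv2.imread('pics/top0.png');b=cv2.imread('pics/side0.png')
cv2.imwrite('pics/topc.png',cv2.resize(a[70:350,120:440],(800,700))[:600])
cv2.imwrite('pics/topm.png',cv2.resize(a[100:350,260:440],None,fx=2.4*1.0,fy=2.4,interpolation=cv2.INTER_CUBIC))
cv2.imwrite('pics/sidec.png',cv2.resize(b[120:310,150:410],(800,585),interpolation=cv2.INTER_CUBIC))
```

```text
(no output)
```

View pics/top0.png

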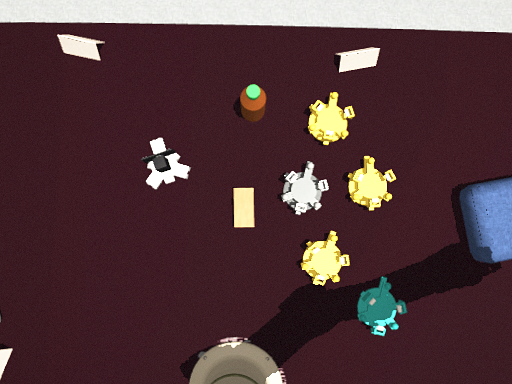

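View pics/topc.png

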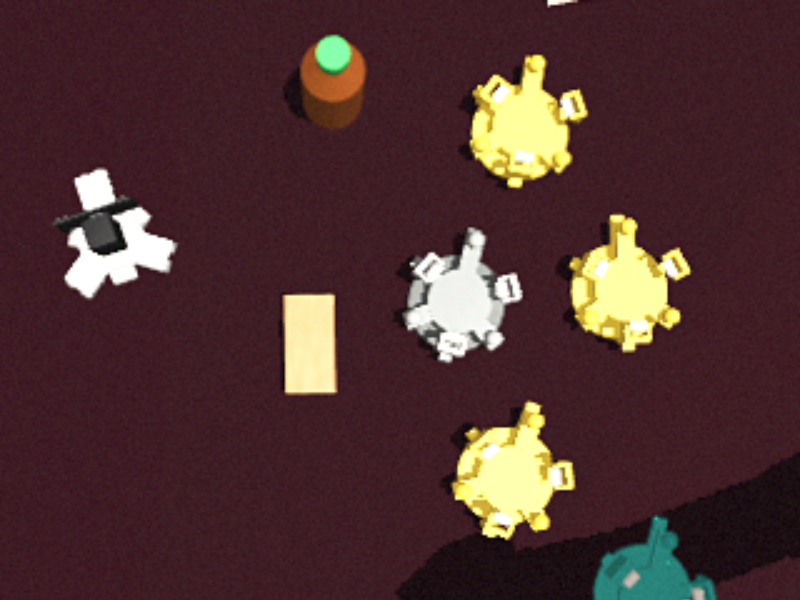

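View pics/sidec.png

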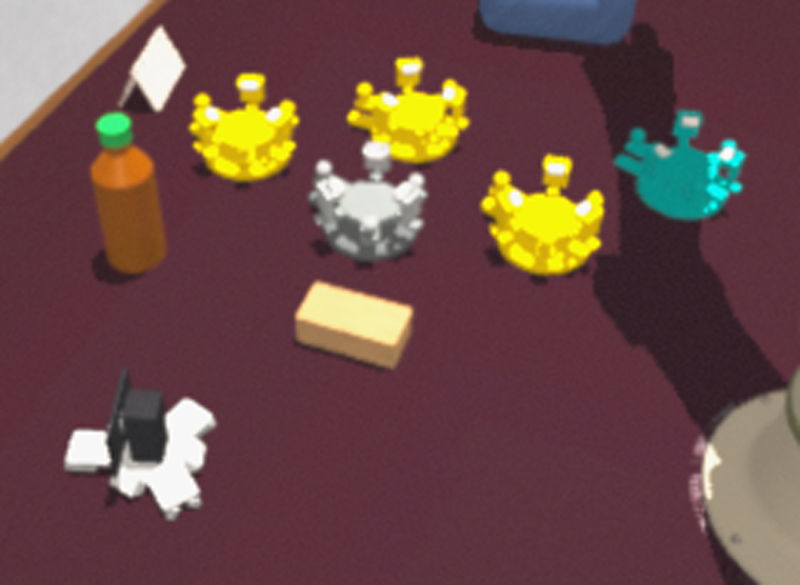

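View pics/topm.png

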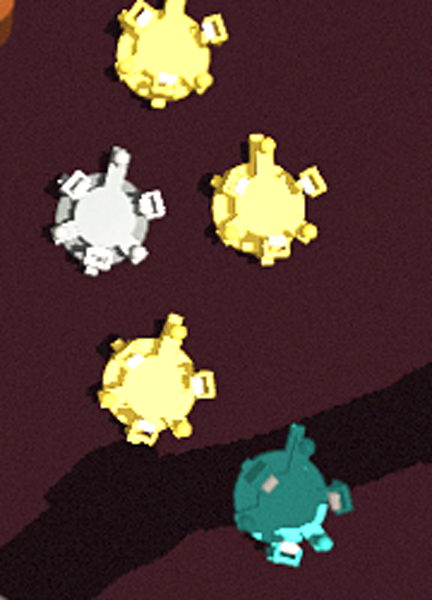

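Run:
```python
import cv2,numpy as np
a=cv2.imread('pics/top0.png');b=cv2.imread('pics/side0.png')
f=lambda i,s:cv2.resize(i,None,fx=s,fy=s,interpolation=cv2.INTER_CUBIC)
m1=f(a[155:225,275:335],6.6);m2=f(b[160:215,240:300],6.6)
p1=f(a[130:200,130:200],6.0);p2=f(b[230:300,165:235],5)
H=max(m1.shape[0],m2.shape[0]);o=np.zeros((H,800,3),np.uint8)
o[:m1.shape[0],:m1.shape[1]]=m1;o[:m2.shape[0],400:400+m2.shape[1]]=m2[:, :400]
cv2.imwrite('pics/z1.png',o)
o=np.zeros((430,800,3),np.uint8);o[:420,:420]=p1;o[:350,430:780]=p2
cv2.imwrite('pics/z2.png',o)
```

```text
(no output)
```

View pics/z1.png

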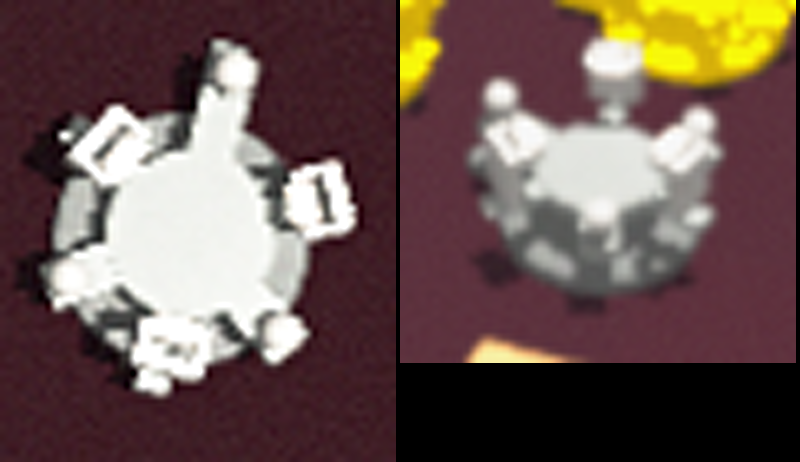

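View pics/z2.png

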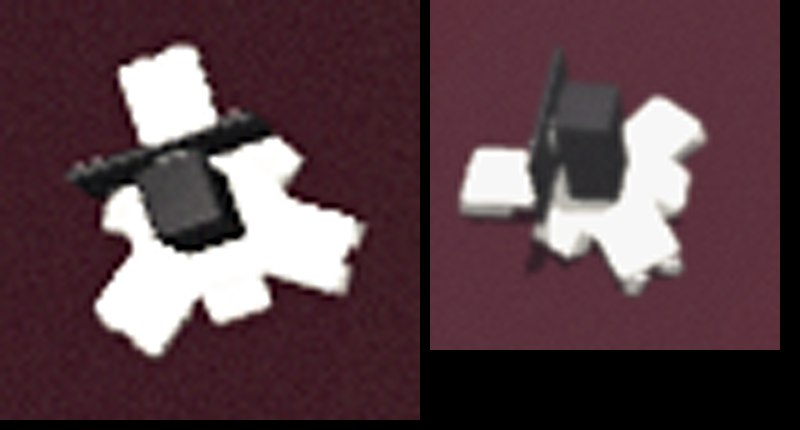

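```bash
cat > fit.py <<'E'
from h import *
import pickle
from scipy.optimize import minimize,least_squares
def Rz(a): return np.array([[np.cos(a),-np.sin(a),0],[np.sin(a),np.cos(a),0],[0,0,1]])
def box(x0,x1,y0,y1,z0,z1,a=0):
    c=np.array([[x,y,z] for x in(x0,x1) for y in(y0,y1) for z in(z0,z1)],float)
    return c@Rz(a).T
d=np.deg2rad
WH=[box(0,.072,-.016,.016,0,.018),box(0,.06,-.016,.016,0,.018,d(125)),box(0,.06,-.016,.016,0,.018,d(-125))]+\
   [box(0,.044,-.012,.012,.006,.018,d(a)) for a in(62,180,-62)]
BL=[box(-.015,.015,-.015,.015,.018,.082)]
MI=[box(.020,.024,-.04,.04,.032,.082)]
def fillp(p,boxes,T,SC,org,shape,m,val):
    for b in boxes:
        q=(proj(p,T(b))-org)*SC
        h=cv2.convexHull(np.round(q*16).astype(np.int32)) 
        cv2.fillConvexPoly(m,h,val,cv2.LINE_AA,4)
E
python3 - <<'E'
from fit import *
P={}
for n in('top','side'): P[n]=capture(n)
pickle.dump(P,open('P.pkl','wb'))
S=4
rois={'top':(135,128,195,196),'side':(162,235,230,300)}
tgt={}
for n,(l,t,r,b) in rois.items():
    im=P[n]['img'][t:b,l:r].astype(float).min(2)
    g=cv2.resize(im,None,fx=S,fy=S,interpolation=cv2.INTER_CUBIC)
    tgt[n]=np.clip((g-60)/(150-60),0,1)
def render(n,v,z0=0):
    l,t,r,b=rois[n]; m=np.zeros(((b-t)*S,(r-l)*S),np.uint8)
    T=lambda X:X@Rz(v[2]).T+np.array([v[0],v[1],z0])
    org=np.array([l-.5,t-.5])
    for B,val in((WH,255),(BL,0),(MI,0)):
        for bx in B:
            q=(proj(P[n],T(bx))-org)*S-.5
            cv2.fillConvexPoly(m,cv2.convexHull(np.round(q*16).astype(np.int32)),val,cv2.LINE_AA,4)
    return m/255.
def cost(v,ns=('top','side')): return sum(np.abs(render(n,v)-tgt[n]).mean() for n in ns)
x0=onz(P['top'],(163,164),0.01); print(x0)
xa=onz(P['top'],(157,143),0.018)
yaw=np.arctan2(*(xa-x0)[[1,0]]);print(yaw)
for ns in(('top',),('side',),('top','side')):
    r=min((minimize(cost,[x0[0],x0[1],yaw+dy],args=(ns,),method='Nelder-Mead',options=dict(initial_simplex=np.array([x0[0],x0[1],yaw+dy])+np.array([[0,0,0],[.01,0,0],[0,.01,0],[0,0,.1]]),xatol=1e-4,fatol=1e-6)) for dy in(-.1,0,.1)),key=lambda r:r.fun)
    print(ns,r.x,r.fun)
o=np.zeros((300,800,3),np.uint8)
for i,n in enumerate(rois):
    c=np.dstack([tgt[n],render(n,r.x),tgt[n]*0])*255
    o[:c.shape[0],i*350:i*350+c.shape[1]]=c
cv2.imwrite('pics/fitp.png',o)
E
```

```text
[0.57065368 0.19690454 0.01      ]
0.28340641373666936
('top',) [0.56612401 0.19305854 0.35443849] 0.035352653940769814
('side',) [0.56545602 0.1922064  0.35994099] 0.03199217379565153
('top', 'side') [0.56594506 0.19280886 0.35652304] 0.06902738792914659
```

View pics/fitp.png

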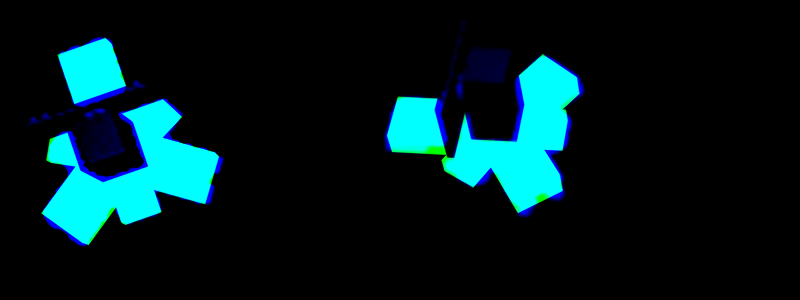

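```bash
cat > mnt.py <<'E'
from fit import *
P=pickle.load(open('P.pkl','rb'))
pol=lambda r,a,z:[r*np.cos(d(a)),r*np.sin(d(a)),z]
def balls(x,y,yaw,h):
    return np.array([pol(.062,0,0),pol(.05,125,0),pol(.05,-125,0)])@Rz(yaw).T+[x,y,h]
E
python3 - <<'E'
from mnt import *
tp=np.array([[310.6,165.6],[286.4,196.7],[317.9,205.8]])
c=onz(P['top'],(304,191),.063);print(c)
for h in(.05,.063,.075):
    f=lambda v:(proj(P['top'],balls(*v,h))-tp).ravel()
    r=least_squares(f,[c[0],c[1],-.2]);print(h,r.x,np.abs(r.fun).max(),proj(P['side'],balls(*r.x,h)).round(1).tolist())
E
```

```text
[ 0.50389695 -0.16184927  0.063     ]
0.05 [ 0.50747796 -0.16548939 -0.23643715] 0.5659872651091575 [[255.0, 174.0], [269.9, 191.7], [284.8, 178.1]]
0.063 [ 0.50655108 -0.1638567  -0.23645558] 0.5969106065752499 [[255.0, 171.2], [270.0, 189.0], [285.0, 175.4]]
0.075 [ 0.50569559 -0.16234963 -0.23647299] 0.8167646591365383 [[254.9, 168.7], [270.1, 186.5], [285.3, 172.9]]
```

Run:
```python
from mnt import *
h=.049
rows=[]
t=np.linspace(0,2*np.pi,90)
x,y,yaw=.5075,-.1656,-.2364
for s in(-.004,0,.004):
    fx,fy=np.array([x,y])-s*np.array([-np.sin(yaw),np.cos(yaw)])
    row=[]
    for n,org in(('top',(275,155)),('side',(238,158))):
        S=5; im=P[n]['img'][org[1]:org[1]+56+4,org[0]:org[0]+58]
        im=cv2.resize(im,None,fx=S,fy=S,interpolation=cv2.INTER_CUBIC)
        for z,col in((.0,(255,0,0)),(.01,(0,0,255))):
            C=np.c_[.05*np.cos(t),.05*np.sin(t),0*t]+[fx,fy,z]
            q=(proj(P[n],C)-np.array(org)+.5)*S
            cv2.polylines(im,[q.astype(int)],True,col,1)
        b=np.array([[.05,-.01,.01],[.08,-.01,.01],[.08,.01,.01],[.05,.01,.01]])@Rz(yaw).T+[fx,fy,0]
        cv2.polylines(im,[((proj(P[n],b)-np.array(org)+.5)*S).astype(int)],False,(0,255,0),1)
        for q in (proj(P[n],balls(x,y,yaw,h))-np.array(org)+.5)*S: cv2.circle(im,tuple(int(a) for a in q),10 if n=='side' else 11,(255,0,255),1)
        row.append(im)
    rows.append(np.vstack(row))
o=np.hstack(rows)
cv2.imwrite('pics/mo.png',cv2.resize(o,(800,552))) ;print(o.shape)
```

```text
(600, 870, 3)
```

View pics/mo.png

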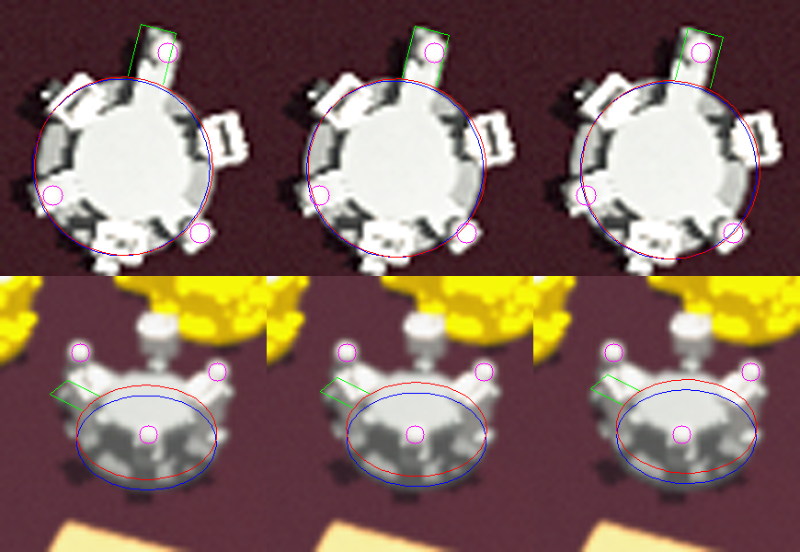

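Run:
```python
from mnt import *
tp=np.array([[310.6,165.6],[286.4,196.7],[317.9,205.8]])
sp=np.array([[255.2,174.4],[270.3,192.6],[285.5,178.2]])
f=lambda v:np.r_[(proj(P['top'],balls(*v))-tp).ravel(),(proj(P['side'],balls(*v))-sp).ravel()]
r=least_squares(f,[.507,-.165,-.23,.05]);print(r.x,r.fun.round(1))
for h in(.049,.065,.075):
  g=least_squares(lambda v:(proj(P['top'],balls(*v,h))-tp).ravel(),[.507,-.165,-.23]).x
  R=np.array([pol(.048,a,.019) for a in(62,180,-62)])@Rz(g[2]).T+[g[0],g[1],h]
  for n in P: print(h,n,proj(P[n],R).round(1).tolist())
```

```text
[ 0.50708476 -0.16588542 -0.23438987  0.04805434] [ 0.3  0.6 -0.3  0.5  0.1 -0.4 -0.1  0.  -0.2 -0.4 -0.6  0.3]
0.049 top [[291.3, 176.2], [301.0, 208.4], [324.8, 184.9]]
0.049 side [[256.5, 181.2], [282.7, 182.8], [272.3, 167.7]]
0.065 top [[291.1, 176.0], [300.9, 208.7], [325.1, 184.8]]
0.065 side [[256.5, 177.7], [283.0, 179.4], [272.5, 164.2]]
0.075 top [[291.0, 175.8], [300.9, 208.9], [325.3, 184.8]]
0.075 side [[256.5, 175.5], [283.1, 177.2], [272.6, 162.0]]
```

```bash
cat > go.py <<'E'
import sys,numpy as np
from station import get_state
from scipy.spatial.transform import Rotation as Ro
def go(x,y,z,yaw):
    s=get_state(); R=Ro.from_quat(s['tcp_rot']).as_matrix(); p=np.array(s['ee_pos'])
    a=np.arctan2(R[1,0],R[0,0])
    print('t',round(s['time_s'],2),'pos',p.round(4),'yaw',round(a,4),'tilt',np.round(R[:2,2],4),'gap',round(s['finger_gap'],3),'F',np.round(s['ft_force'],1),'q',np.round(s['joint_positions'],2))
    D=np.array([x,y,z])-p
    print('tool mm before turn',(R.T@D*1000).round(1),'turn deg',round(-np.degrees(yaw-a),2))
    c,s_=np.cos(yaw),np.sin(yaw); R2=np.array([[c,s_,0],[s_,-c,0],[0,0,-1]]).T
    R2=np.column_stack([[c,s_,0],[s_,-c,0],[0,0,-1]])
    print('after turn',(R2.T@D*1000).round(1))
if __name__=='__main__': go(*map(float,sys.argv[1:]))
E
python3 go.py .566 .193 .16 .3565
```

```text
t 0.9 pos [ 0.2775 -0.6698  0.2313] yaw 0.3928 tilt [-0. -0.] gap 0.999 F [-0.   0.2 -0.5] q [ 1.1   0.6  -0.    1.6   0.    0.94 -0.08]
tool mm before turn [ 596.8 -686.6   71.3] turn deg 2.08
after turn [ 571.5 -707.8   71.3]
```

Request:
move_arm(plan=[[1,38,-47,0,2.1],[1,38,-47,0,0],[1,38,-47,0,0],[1,38,-47,0,0],[1,38,-47,0,0]])

```text
time_s: 1.52
ee_pos: [0.3721, -0.3809, 0.2316]
tcp_rot: [0.984, 0.177, 0.0, 0.0]
ft_force: [1.1, 0.6, 0.1]
finger_gap: 0.998
```

Request:
move_arm(plan=[[1,38,-47,0,0],[1,38,-47,0,0],[1,38,-47,0,0],[1,38,-47,0,0],[1,38,-47,0,0]])

```text
time_s: 2.15
ee_pos: [0.4683, -0.0943, 0.2317]
tcp_rot: [0.984, 0.177, 0.001, 0.0]
ft_force: [1.6, 0.3, 0.3]
finger_gap: 0.994
```

Request:
move_arm(plan=[[1,38,-47,0,0],[1,38,-47,10,0],[1,38,-47,20,0],[1,38,-47,20,0],[1,30,-40,15,0]])

```text
time_s: 2.78
ee_pos: [0.5586, 0.1814, 0.1663]
tcp_rot: [0.984, 0.178, 0.0, -0.0]
ft_force: [0.8, -1.0, 0.5]
finger_gap: 1.001
```

```bash
python3 go.py .566 .193 .14 .3565
```

```text
t 2.77 pos [0.5586 0.1814 0.1663] yaw 0.3571 tilt [0.0002 0.0003] gap 1.001 F [ 0.8 -1.   0.5] q [-0.34  0.52 -0.1   1.98  0.08  0.65 -1.7 ]
tool mm before turn [11.  -8.2 26.3] turn deg 0.03
after turn [11.  -8.2 26.3]
```

Request:
move_arm(plan=[[1,5,-5,20,0],[1,0,0,0,0],[1,0,0,0,0]])

```text
time_s: 3.15
ee_pos: [0.561, 0.1836, 0.1474]
tcp_rot: [0.984, 0.176, -0.0, 0.0]
ft_force: [0.6, -0.1, 0.8]
finger_gap: 1.005
```

```bash
python3 go.py .566 .193 .037 .3565
python3 - <<'E'
from h import *
p=snap('top','t1.png');q=snap('side','s1.png')
o=np.hstack([cv2.resize(p['img'][100:220,110:230],(400,400)),cv2.resize(q['img'][190:310,140:260],(400,400))]);cv2.imwrite('pics/a1.png',o)
E
```

```text
t 3.15 pos [0.561  0.1836 0.1474] yaw 0.3543 tilt [-0.0001 -0.0009] gap 1.005 F [ 0.6 -0.1  0.8] q [-0.35  0.55 -0.09  1.99  0.08  0.62 -1.71]
tool mm before turn [  8.   -7.1 110.4] turn deg -0.12
after turn [  8.   -7.  110.4]
```

View pics/a1.png

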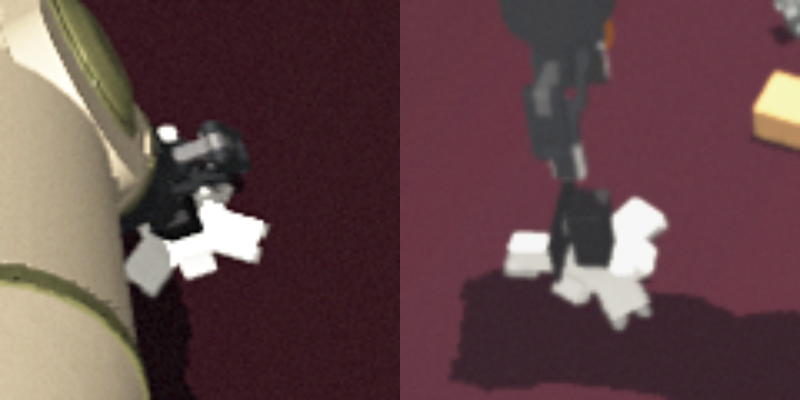

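Request:
move_arm(plan=[[1,6.5,-7,10,0],[1,0,0,35,0],[1,0,0,35,0],[1,0,0,25,0],[1,0,0,4,0]])

```text
time_s: 3.88
ee_pos: [0.5638, 0.1941, 0.0363]
tcp_rot: [0.984, 0.177, -0.001, 0.0]
ft_force: [-0.0, 0.3, 0.8]
finger_gap: 1.001
```

```bash
python3 go.py .566 .193 .037 .3565
python3 - <<'E'
from h import *
q=snap('side','s2.png')
o=np.hstack([cv2.resize(q['img'][190:310,140:260],(600,600))]);cv2.imwrite('pics/a2.png',o)
E
```

```text
t 3.88 pos [0.5638 0.1941 0.0363] yaw 0.3562 tilt [-0.0025 -0.0009] gap 1.001 F [-0.   0.3  0.8] q [-0.38  0.72 -0.07  2.03  0.11  0.4  -1.75]
tool mm before turn [ 1.6  1.8 -0.7] turn deg -0.02
after turn [ 1.6  1.8 -0.7]
```

View pics/a2.png

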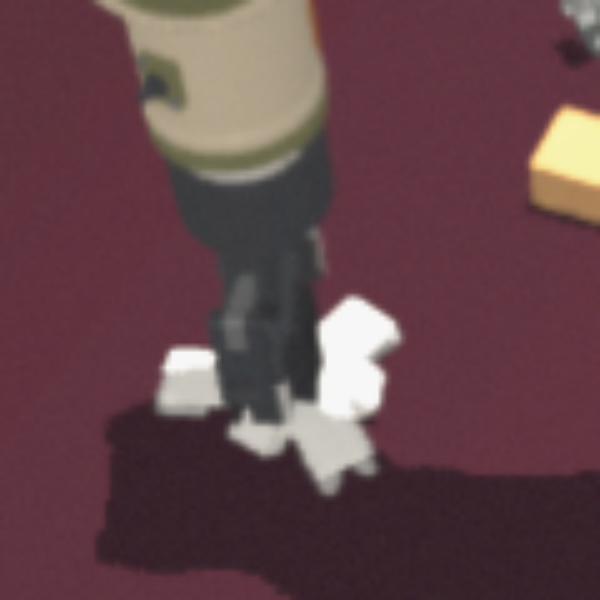

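Request:
move_arm(plan=[[0.2,0,1,0,0],[0,0,0,0,0],[0,0,0,0,0],[0,0,0,0,0],[0,0,0,0,0]], squeeze=60)

```text
time_s: 4.55
ee_pos: [0.5653, 0.1934, 0.0388]
tcp_rot: [0.984, 0.177, 0.001, -0.0]
ft_force: [-1.2, -0.3, 6.1]
finger_gap: 0.342
```

```bash
python3 go.py .566 .193 .037 .3565
```

```text
t 4.55 pos [0.5653 0.1934 0.0388] yaw 0.3562 tilt [0.001  0.0004] gap 0.342 F [-1.2 -0.3  6.1] q [-0.38  0.71 -0.07  2.03  0.11  0.4  -1.75]
tool mm before turn [0.5 0.6 1.8] turn deg -0.02
after turn [0.5 0.6 1.8]
```

Request:
move_arm(plan=[[0,0,0,-10,0],[0,0,0,-40,0],[0,0,0,-45,0],[0,0,0,-45,0],[0,0,0,0,0]])

```text
time_s: 5.18
ee_pos: [0.5665, 0.1937, 0.1818]
tcp_rot: [0.984, 0.177, 0.003, -0.001]
ft_force: [0.4, 0.4, -4.0]
finger_gap: 0.34
```

```bash
python3 go.py .5071 -.1659 .18 -.2350;  python3 - <<'E'
from h import *
q=snap('side','s3.png')
o=np.hstack([cv2.resize(q['img'][110:300,100:290],(600,600))]);cv2.imwrite('pics/a3.png',o)
E
```

```text
t 5.17 pos [0.5665 0.1937 0.1818] yaw 0.3558 tilt [0.0056 0.0023] gap 0.34 F [ 0.4  0.4 -4. ] q [-0.36  0.51 -0.1   1.94  0.08  0.69 -1.72]
tool mm before turn [-181.   316.4    0.6] turn deg 33.85
after turn [ 26.  363.6   1.8]
```

View pics/a3.png

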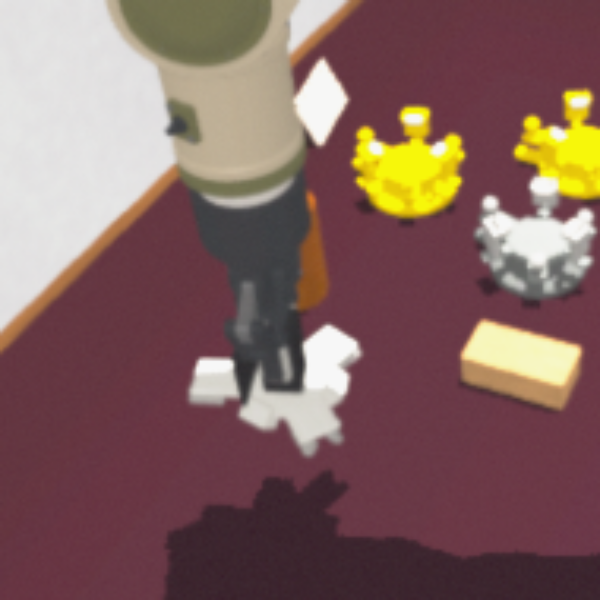

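Request:
move_arm(plan=[[0,0,0,-5,8.5],[0,0,0,-5,8.5],[0,0,0,0,8.5],[0,0,0,0,8.3],[0,3,30,0,0]])

```text
time_s: 5.85
ee_pos: [0.5599, 0.1655, 0.1861]
tcp_rot: [0.993, -0.116, -0.001, 0.0]
ft_force: [-0.3, -0.3, -2.8]
finger_gap: 0.34
```

Request:
move_arm(plan=[[0,4,45,0,0],[0,4,50,0,0],[0,4,50,0,0],[0,4,50,0,0],[0,3,50,0,0]])

```text
time_s: 6.48
ee_pos: [0.5213, -0.0808, 0.1866]
tcp_rot: [0.993, -0.117, -0.001, 0.0]
ft_force: [1.6, -0.0, -3.5]
finger_gap: 0.344
```

Request:
move_arm(plan=[[0,2,40,0,0],[0,1,30,0,0],[0,1,16,0,0],[0,0,0,0,0],[0,0,0,0,0]])

```text
time_s: 7.1
ee_pos: [0.5069, -0.1624, 0.1876]
tcp_rot: [0.993, -0.116, -0.0, -0.0]
ft_force: [0.6, 0.2, -4.0]
finger_gap: 0.347
```

```bash
python3 go.py .5071 -.1659 .16 -.2350;  python3 - <<'E'
from h import *
import pickle
p=snap('top','t4.png');q=snap('side','s4.png');pickle.dump({'top':p,'side':q},open('P4.pkl','wb'))
o=np.hstack([cv2.resize(p['img'][130:250,240:360],(400,400)),cv2.resize(q['img'][110:230,210:330],(400,400))]);cv2.imwrite('pics/a4.png',o)
E
```

```text
t 7.1 pos [ 0.5069 -0.1624  0.1876] yaw -0.2321 tilt [-0.0005  0.0008] gap 0.347 F [ 0.6  0.2 -4. ] q [ 0.16  0.43  0.06  2.09 -0.04  0.63 -1.56]
tool mm before turn [ 1.   3.4 27.6] turn deg 0.17
after turn [ 1.   3.3 27.6]
```

View pics/a4.png

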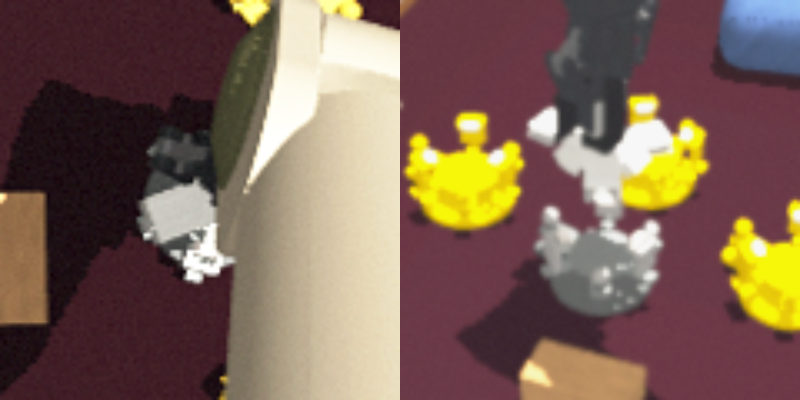

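Run:
```python
from fit import *
P=pickle.load(open('P4.pkl','rb'));n='side';p=P[n]
org=np.array((225,120));S=7
im=cv2.resize(p['img'][120:200,225:315],None,fx=S,fy=S,interpolation=cv2.INTER_CUBIC)
T=lambda X:X@Rz(-.2335).T+np.array([.5069,-.1624,.1876-.0388])
for b in WH:
    q=(proj(p,T(b))-org+.5)*S
    cv2.polylines(im,[cv2.convexHull(q.astype(np.int32))],True,(0,0,255),1)
cv2.imwrite('pics/a5.png',im)
```

```text
(no output)
```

View pics/a5.png

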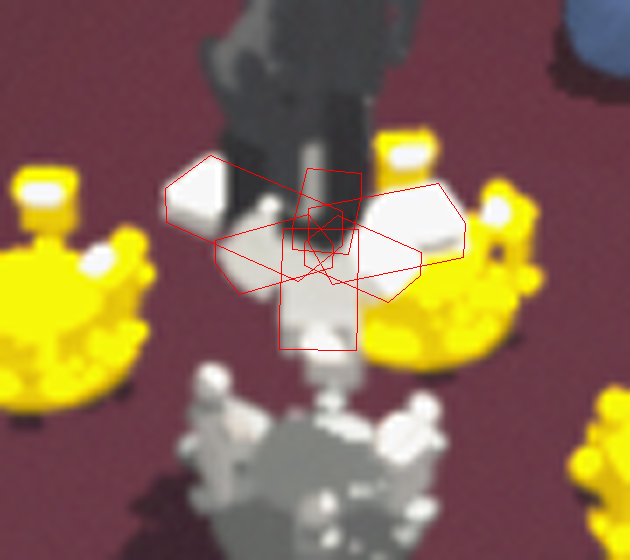

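Request:
move_arm(plan=[[0,1,3.3,10,0.1],[0,0,0,20,0],[0,0,0,20,0],[0,0,0,15,0],[0,0,0,0,0]])

```text
time_s: 7.82
ee_pos: [0.5062, -0.1671, 0.1218]
tcp_rot: [0.993, -0.117, -0.001, -0.0]
ft_force: [-0.8, -0.2, -3.5]
finger_gap: 0.343
```

```bash
python3 go.py .5071 -.1659 .107 -.2350;  python3 - <<'E'
from h import *
import pickle
q=snap('side','s6.png');p=snap('top','t6.png')
cv2.imwrite('pics/a6.png',np.hstack([cv2.resize(q['img'][130:210,225:305],(560,560),interpolation=cv2.INTER_CUBIC),cv2.resize(p['img'][140:220,270:304],(238,560))]))
E
```

```text
t 7.83 pos [ 0.5062 -0.1671  0.1218] yaw -0.2352 tilt [-0.0024  0.0005] gap 0.343 F [-0.8 -0.2 -3.5] q [ 0.18  0.53  0.04  2.14 -0.05  0.48 -1.54]
tool mm before turn [ 0.6 -1.4 14.8] turn deg -0.01
after turn [ 0.6 -1.4 14.8]
```

View pics/a6.png

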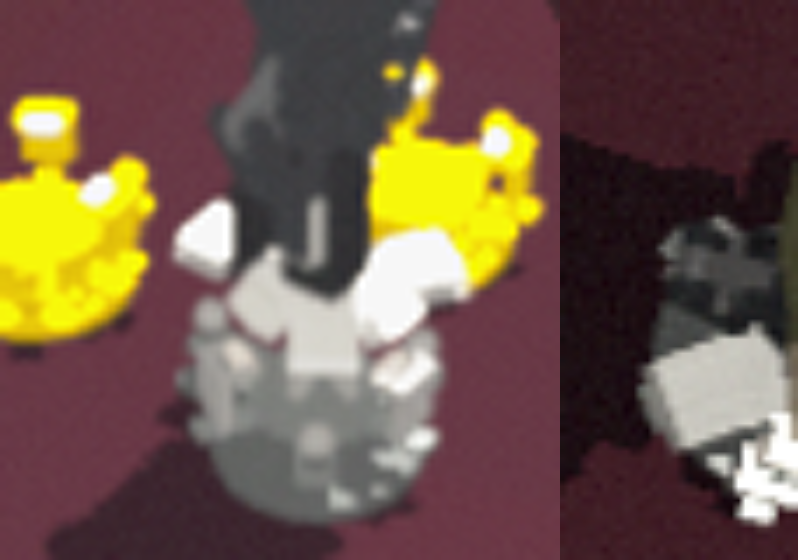

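Request:
move_arm(plan=[[0,0.5,-1,3,0],[0,0,0,3,0],[0,0,0,2,0],[0,0,0,0,0]])

```text
time_s: 8.43
ee_pos: [0.5075, -0.1665, 0.1149]
tcp_rot: [0.993, -0.117, -0.0, 0.0]
ft_force: [-0.0, 0.1, -3.6]
finger_gap: 0.343
```

Request:
move_arm(plan=[[0,0,0,2,0],[0,0,0,1,0],[0,0,0,0,0]])

```text
time_s: 8.8
ee_pos: [0.5076, -0.1664, 0.1119]
tcp_rot: [0.993, -0.117, -0.0, -0.0]
ft_force: [0.3, 0.7, -2.2]
finger_gap: 0.34
```

Request:
move_arm(plan=[[0,0,0,2,0],[0,0,0,1,0],[0,0,0,0,0]])

```text
time_s: 9.18
ee_pos: [0.5076, -0.1663, 0.1089]
tcp_rot: [0.993, -0.117, -0.0, -0.0]
ft_force: [-0.2, 1.9, -1.7]
finger_gap: 0.34
```

Request:
move_arm(plan=[[0,0,-1.5,0,0],[0,0,0,1,0],[0,0,0,0,0]])

```text
time_s: 9.55
ee_pos: [0.5076, -0.165, 0.1079]
tcp_rot: [0.993, -0.118, -0.0, -0.0]
ft_force: [-1.8, 2.4, -1.4]
finger_gap: 0.341
```

```bash
python3 go.py .5071 -.1659 .107 -.2350; python3 -c "
from station import *
print(get_state()['torque'])"
```

```text
t 9.55 pos [ 0.5076 -0.165   0.1079] yaw -0.2356 tilt [-0.0007  0.0001] gap 0.341 F [-1.8  2.4 -1.4] q [ 0.18  0.55  0.04  2.14 -0.05  0.44 -1.55]
tool mm before turn [-0.3  1.   0.9] turn deg -0.04
after turn [-0.3  1.   0.9]
[5.22342540e-01 4.23662672e-01 1.26959890e-04]
```

Request:
move_arm(plan=[[0.45,0,0,0,0],[0.7,0,0,0,0],[0.7,0,0,0,0],[0.7,0,0,0,0]])

```text
time_s: 10.05
ee_pos: [0.5081, -0.1652, 0.1081]
tcp_rot: [0.993, -0.118, 0.0, 0.0]
ft_force: [0.3, 0.7, -0.5]
finger_gap: 0.7
```

```bash
python3 go.py .5071 -.1659 .107 -.2350;  python3 - <<'E'
from h import *
q=snap('side','s7.png');p=snap('top','t7.png')
cv2.imwrite('pics/a7.png',np.hstack([cv2.resize(q['img'][130:210,225:305],(560,560),interpolation=cv2.INTER_CUBIC),cv2.resize(p['img'][140:220,270:304],(238,560))]))
E
```

```text
t 10.05 pos [ 0.5081 -0.1652  0.1081] yaw -0.2356 tilt [ 0.0003 -0.0002] gap 0.7 F [ 0.3  0.7 -0.5] q [ 0.18  0.55  0.04  2.14 -0.05  0.44 -1.55]
tool mm before turn [-0.8  0.9  1.1] turn deg -0.03
after turn [-0.8  0.9  1.1]
```

View pics/a7.png

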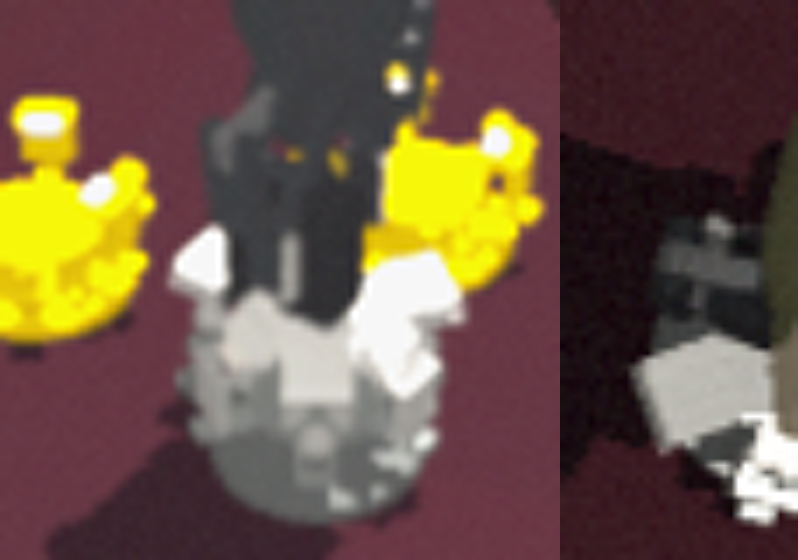

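```bash
cat > ov.py <<'E'
from fit import *
from scipy.spatial.transform import Rotation as Ro
def ov(files,v,out,P):
    ims=[]
    for n,f,(l,t,w,h) in files:
        p=P[n];S=7;org=np.array((l,t))
        im=cv2.resize(cv2.imread('pics/'+f)[t:t+h,l:l+w],None,fx=S,fy=S,interpolation=cv2.INTER_CUBIC)
        R=Ro.from_euler('ZYX',[v[3],v[4] if len(v)>4 else 0,v[5] if len(v)>4 else 0]).as_matrix()
        T=lambda X:X@R.T+np.array(v[:3])
        for b in WH:
            q=(proj(p,T(b))-org+.5)*S
            cv2.polylines(im,[cv2.convexHull(q.astype(np.int32))],True,(0,0,255),1)
        ims.append(im)
    cv2.imwrite('pics/'+out,np.hstack(ims))
E
python3 - <<'E'
from ov import *
P=pickle.load(open('P4.pkl','rb'))
ov([('side','s7.png',(225,135,75,75)),('top','t7.png',(270,140,38,75))],(.5078,-.165,.108-.0388,-.2356),'a8.png',P)
E
```

```text
(no output)
```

View pics/a8.png

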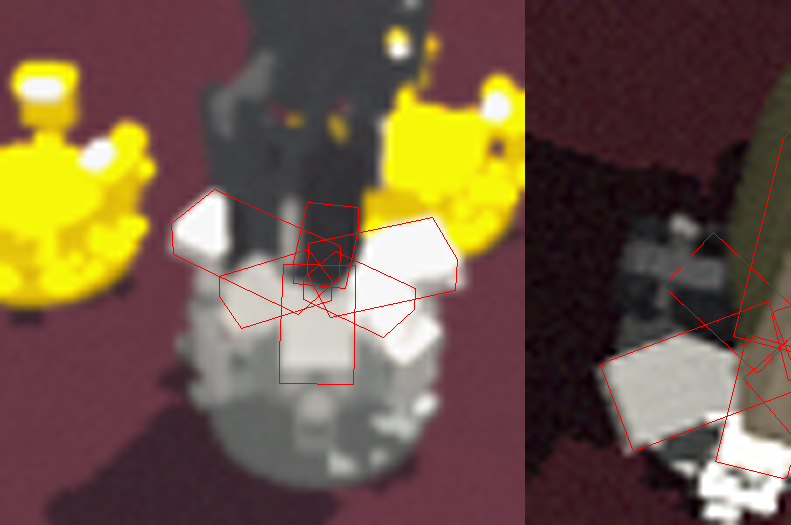

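Request:
move_arm(plan=[[0.7,0,0,-15,0],[0.7,0,0,-40,0],[0.7,0,0,-45,0],[0.7,0,50,0,0],[0.7,0,55,0,0]])

```text
time_s: 10.78
ee_pos: [0.484, -0.2676, 0.2101]
tcp_rot: [0.993, -0.116, 0.001, 0.0]
ft_force: [1.2, -0.4, -0.7]
finger_gap: 0.702
```

Request:
move_arm(plan=[[0.7,0,55,0,0],[0.7,0,40,0,0]])

```text
time_s: 11.02
ee_pos: [0.4602, -0.3621, 0.2093]
tcp_rot: [0.993, -0.118, 0.0, 0.001]
ft_force: [0.4, -0.2, 0.5]
finger_gap: 0.701
```

```bash
python3 go.py .5071 -.1659 .2 -.2350;  python3 - <<'E'
from h import *
import pickle
q=snap('side','s9.png');p=snap('top','t9.png');pickle.dump({'top':p,'side':q},open('P9.pkl','wb'))
cv2.imwrite('pics/a9.png',np.hstack([cv2.resize(q['img'][135:215,230:310],(400,400),interpolation=cv2.INTER_CUBIC),cv2.resize(p['img'][145:225,265:345],(400,400))]))
E
```

```text
t 11.03 pos [ 0.4602 -0.3621  0.2093] yaw -0.2373 tilt [ 0.0008 -0.0011] gap 0.701 F [ 0.4 -0.2  0.5] q [ 0.52  0.46  0.07  1.95 -0.05  0.73 -1.19]
tool mm before turn [  -0.6 -201.7    9.1] turn deg -0.13
after turn [-1.000e-01 -2.017e+02  9.300e+00]
```

View pics/a9.png

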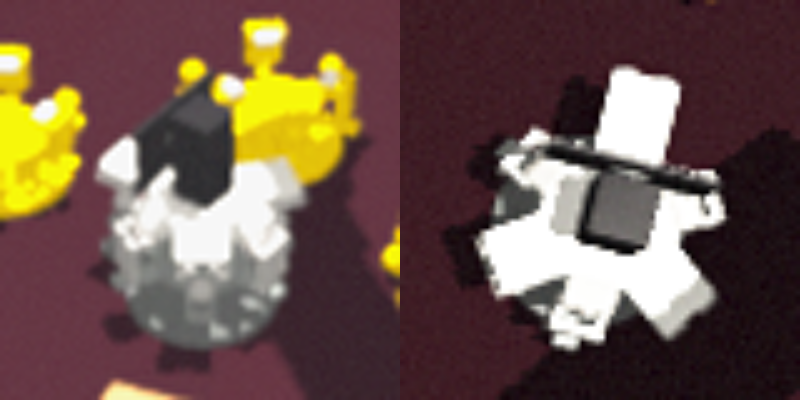

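Run:
```python
import cv2
a=cv2.imread('pics/t9.png')[150:222,275:343];b=cv2.imread('pics/s9.png')[145:210,245:300]
cv2.imwrite('pics/b1.png',cv2.resize(a,None,fx=8,fy=8,interpolation=cv2.INTER_CUBIC))
cv2.imwrite('pics/b2.png',cv2.resize(b,None,fx=9,fy=9,interpolation=cv2.INTER_CUBIC))
```

```text
(no output)
```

View pics/b1.png

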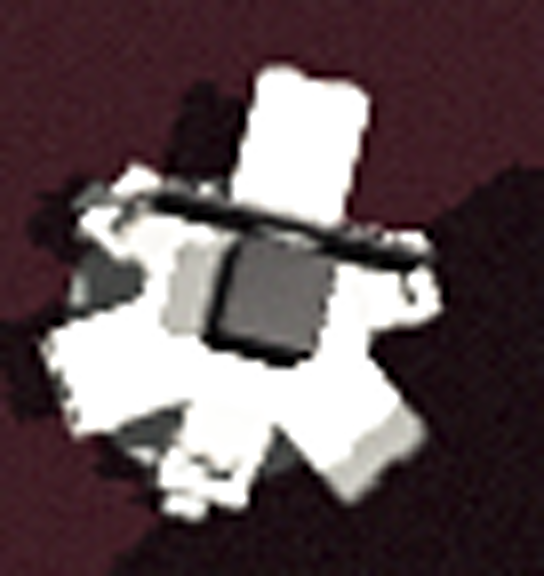

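View pics/b2.png

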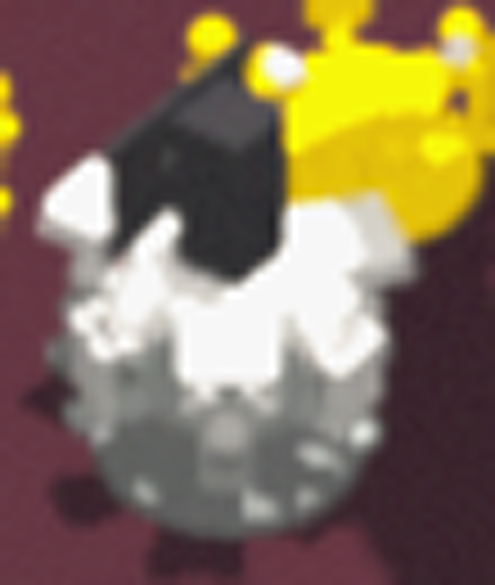

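```bash
sed -i 's/for b in WH:/for b in WH+BL+MI:/' ov.py
python3 - <<'E'
from ov import *
P=pickle.load(open('P9.pkl','rb'))
ov([('side','s9.png',(245,145,55,65)),('top','t9.png',(277,150,58,65))],(.5078,-.165,.108-.0388,-.2356),'b3.png',P)
E
```

```text
(no output)
```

View pics/b3.png

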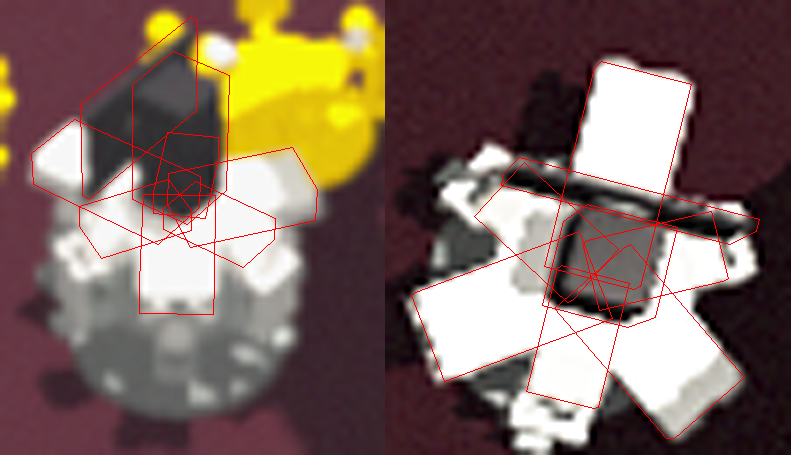

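Run:
```python
from fit import *
from scipy.spatial.transform import Rotation as Ro
P=pickle.load(open('P9.pkl','rb'));S=4
def prep(n,l,t,r,b):
    im=P[n]['img'][t:b,l:r].astype(float).min(2)
    g=cv2.resize(im,None,fx=S,fy=S,interpolation=cv2.INTER_CUBIC); return np.clip((g-60)/90,0,1)
roi={'top':(275,148,343,222)}
tgt={n:prep(n,*roi[n]) for n in roi}
def rend(n,v,boxes=(WH[:3],BL,MI)):
    l,t,r,b=roi[n];m=np.zeros(((b-t)*S,(r-l)*S),np.uint8)
    T=lambda X:X@Rz(v[2]).T+np.array([v[0],v[1],v[3]])
    for B,val in zip(boxes,(255,0,0)):
        for bx in B:
            q=(proj(P[n],T(bx))-np.array([l-.5,t-.5]))*S-.5
            cv2.fillConvexPoly(m,cv2.convexHull(np.round(q*16).astype(np.int32)),val,cv2.LINE_AA,4)
    return m/255.
v0=np.array([.5078,-.165,-.2356])
# weight: near tips of three arms
tips=[box(.055,.085,-.024,.024,0,.018),box(.045,.072,-.02,.02,0,.018,d(125)),box(.045,.072,-.02,.02,0,.018,d(-125))]
for z in(.066,.069):
    w=rend('top',[*v0,z],(tips,))
    f=lambda u:(np.abs(rend('top',[*u,z])-tgt['top'])*w).sum()/w.sum()
    r=minimize(f,v0,method='Nelder-Mead',options=dict(initial_simplex=v0+np.array([[0,0,0],[.004,0,0],[0,.004,0],[0,0,.05]]),xatol=1e-5,fatol=1e-7))
    print(z,r.x,r.fun,f(v0))
```

```text
0.066 [ 0.50865774 -0.1662856  -0.24113987] 0.05506907138130876 0.07129462202933681
0.069 [ 0.50832416 -0.16588923 -0.24165389] 0.05223122579082779 0.06166301989776339
```

Request:
move_arm(plan=[[0.75,0,-40,0,0],[0.75,0,-60,0,0],[0.75,0,-60,0,0],[0.75,0,-40,0,0],[0.75,0,0,0,0]])

```text
time_s: 11.75
ee_pos: [0.5089, -0.1607, 0.2088]
tcp_rot: [0.993, -0.114, 0.0, -0.001]
ft_force: [-0.0, 0.7, 0.5]
finger_gap: 0.749
```

```bash
python3 go.py .5080 -.1657 .108 -.2390
```

```text
t 11.75 pos [ 0.5089 -0.1607  0.2088] yaw -0.229 tilt [0.0008 0.0013] gap 0.749 F [-0.   0.7  0.5] q [ 0.15  0.4   0.06  2.06 -0.04  0.68 -1.56]
tool mm before turn [  0.2   5.2 100.8] turn deg 0.57
after turn [  0.3   5.  100.8]
```

Request:
move_arm(plan=[[0.75,0,3,20,0.1],[0.75,0,0,20,0],[0.75,0,0,0,0],[0.75,0,0,0,0]])

```text
time_s: 12.25
ee_pos: [0.5074, -0.1685, 0.1688]
tcp_rot: [0.993, -0.119, 0.0, 0.0]
ft_force: [0.3, -0.4, -0.0]
finger_gap: 0.751
```

```bash
python3 go.py .5080 -.1657 .108 -.2390
```

```text
t 12.25 pos [ 0.5074 -0.1685  0.1688] yaw -0.2379 tilt [ 0.0006 -0.0003] gap 0.751 F [ 0.3 -0.4 -0. ] q [ 0.17  0.46  0.06  2.1  -0.05  0.58 -1.54]
tool mm before turn [-0.1 -2.9 60.8] turn deg 0.06
after turn [-0.1 -2.8 60.8]
```

Now settled; correct y and go down.

Request:
move_arm(plan=[[0.75,0,-2.8,20,0],[0.75,0,0,25,0],[0.75,0,0,12,0],[0.75,0,0,3.5,0],[0.75,0,0,0,0]])

```text
time_s: 12.88
ee_pos: [0.5082, -0.1654, 0.108]
tcp_rot: [0.993, -0.118, 0.0, 0.0]
ft_force: [0.4, 0.1, 0.3]
finger_gap: 0.749
```

```bash
python3 go.py .5080 -.1657 .108 -.2390
```

```text
t 12.88 pos [ 0.5082 -0.1654  0.108 ] yaw -0.2374 tilt [ 0.0005 -0.0002] gap 0.749 F [0.4 0.1 0.3] q [ 0.18  0.56  0.05  2.14 -0.06  0.44 -1.54]
tool mm before turn [-0.1  0.3 -0. ] turn deg 0.09
after turn [-0.1  0.3 -0. ]
```

Request:
move_arm(plan=[[0.45,0,0,0,0],[0.3,0,0,0,0],[0,0,0,0,0],[0,0,0,0,0]], squeeze=40)

```text
time_s: 13.38
ee_pos: [0.5081, -0.1651, 0.1077]
tcp_rot: [0.993, -0.118, 0.0, -0.0]
ft_force: [-0.3, 1.4, 1.8]
finger_gap: 0.348
```

Request:
move_arm(plan=[[0,0,0,1,0],[0,0,0,1,0],[0,0,0,0,0]])

```text
time_s: 13.75
ee_pos: [0.5081, -0.1652, 0.1056]
tcp_rot: [0.993, -0.118, 0.0, -0.0]
ft_force: [-0.2, 3.0, 3.9]
finger_gap: 0.346
```

Request:
move_arm(plan=[[0,0,0,1,0],[0,0,0,1,0],[0,0,0,0,0]])

```text
time_s: 14.12
ee_pos: [0.5081, -0.1652, 0.1037]
tcp_rot: [0.993, -0.118, 0.0, -0.0]
ft_force: [-0.4, 0.5, 6.4]
finger_gap: 0.346
```

Request:
move_arm(plan=[[0,0,0,1,0],[0,0,0,0.5,0],[0,0,0,0,0]])

```text
time_s: 14.5
ee_pos: [0.5081, -0.1652, 0.1025]
tcp_rot: [0.993, -0.118, 0.0, -0.0]
ft_force: [-1.0, 2.1, 10.6]
finger_gap: 0.344
```

Request:
move_arm(plan=[[0,0,0,1,0],[0,0,0,0.5,0],[0,0,0,0,0]])

```text
time_s: 14.88
ee_pos: [0.5081, -0.1652, 0.1008]
tcp_rot: [0.993, -0.118, 0.0, -0.0]
ft_force: [-0.9, 2.0, 7.2]
finger_gap: 0.347
```

Request:
move_arm(plan=[[0,0,0,1,0],[0,0,0,0.5,0],[0,0,0,0,0]])

```text
time_s: 15.25
ee_pos: [0.508, -0.1652, 0.0988]
tcp_rot: [0.993, -0.118, 0.0, -0.0]
ft_force: [1.6, 1.8, 0.5]
finger_gap: 0.344
```

Request:
move_arm(plan=[[0,0,0,1,0],[0,0,0,1,0],[0,0,0,0,0]])

```text
time_s: 15.62
ee_pos: [0.5079, -0.1651, 0.0965]
tcp_rot: [0.993, -0.118, -0.0, -0.0]
ft_force: [3.1, 2.9, -9.3]
finger_gap: 0.351
```

Request:
move_arm(plan=[[0,0,0,1,0],[0,0,0,1,0],[0,0,0,0,0]])

```text
time_s: 16.0
ee_pos: [0.5078, -0.1652, 0.0945]
tcp_rot: [0.993, -0.118, -0.0, -0.0]
ft_force: [4.3, 2.6, -15.9]
finger_gap: 0.345
```

Request:
move_arm(plan=[[0,0,0,1,0],[0,0,0,1,0],[0,0,0,0,0]])

```text
time_s: 16.38
ee_pos: [0.5078, -0.1652, 0.0929]
tcp_rot: [0.993, -0.118, -0.0, -0.0]
ft_force: [3.5, 2.3, -14.3]
finger_gap: 0.348
```

Request:
move_arm(plan=[[0,0,0,1,0],[0,0,0,0.5,0],[0,0,0,0,0]])

```text
time_s: 16.75
ee_pos: [0.5079, -0.1651, 0.0919]
tcp_rot: [0.993, -0.118, 0.0, -0.0]
ft_force: [0.4, 5.2, -0.1]
finger_gap: 0.348
```

Request:
move_arm(plan=[[0,0,0,1,0],[0,0,0,0.5,0],[0,0,0,0,0]])

```text
time_s: 17.12
ee_pos: [0.508, -0.1646, 0.0909]
tcp_rot: [0.993, -0.118, 0.0, -0.0]
ft_force: [-1.1, 7.2, 9.7]
finger_gap: 0.348
```

Request:
move_arm(plan=[[0,0,0,0.7,0],[0,0,0,0,0]])

```text
time_s: 17.38
ee_pos: [0.508, -0.1644, 0.0905]
tcp_rot: [0.993, -0.118, 0.0, -0.0]
ft_force: [-1.9, 8.7, 14.0]
finger_gap: 0.346
```

Request:
move_arm(plan=[[0.4,0,0,0,0],[0.55,0,0,0,0],[0.65,0,0,0,0],[0.65,0,0,0,0]])

```text
time_s: 17.88
ee_pos: [0.5077, -0.1657, 0.0891]
tcp_rot: [0.993, -0.119, -0.0, 0.0]
ft_force: [0.2, -0.1, -0.7]
finger_gap: 0.653
```

Request:
move_arm(plan=[[0.65,0,0,-15,0],[0.65,0,0,-40,0],[0.65,0,0,-50,0],[0.65,0,40,-10,0],[0.65,0,60,0,0]])

```text
time_s: 18.5
ee_pos: [0.4857, -0.2622, 0.2069]
tcp_rot: [0.993, -0.116, 0.002, 0.0]
ft_force: [0.7, -1.2, 0.7]
finger_gap: 0.649
```

Request:
move_arm(plan=[[0.65,0,55,0,0],[0.65,0,45,0,0]])

```text
time_s: 18.75
ee_pos: [0.4599, -0.362, 0.2056]
tcp_rot: [0.993, -0.119, 0.0, 0.0]
ft_force: [0.3, -0.2, 0.4]
finger_gap: 0.647
```

```bash
python3 go.py .5080 -.1657 .108 -.2390;  python3 - <<'E'
from ov import *
q=snap('side','s10.png');p=snap('top','t10.png');P={'top':p,'side':q};pickle.dump(P,open('P10.pkl','wb'))
ov([('side','s10.png',(245,150,55,65)),('top','t10.png',(277,150,58,65))],(.5083,-.164,.0905-.0388,-.2376),'c1.png',P)
ov([('side','s10.png',(245,150,55,65)),('top','t10.png',(277,150,58,65))],(5,-.164,-.0905-.0388,-.2376),'c2.png',P)
E
```

```text
t 18.75 pos [ 0.4599 -0.362   0.2056] yaw -0.2386 tilt [ 0.0007 -0.0009] gap 0.647 F [ 0.3 -0.2  0.4] q [ 0.52  0.46  0.07  1.96 -0.05  0.72 -1.19]
tool mm before turn [   0.3 -202.2   97.4] turn deg 0.02
after turn [   0.3 -202.1   97.6]
```

View pics/c1.png

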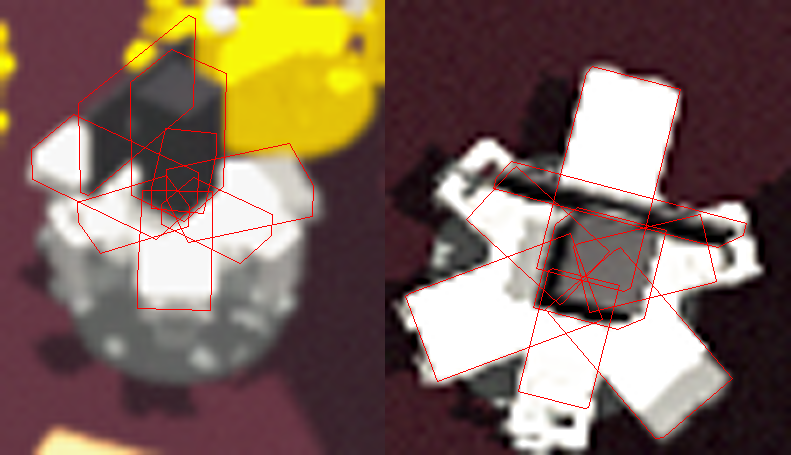

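View pics/c2.png

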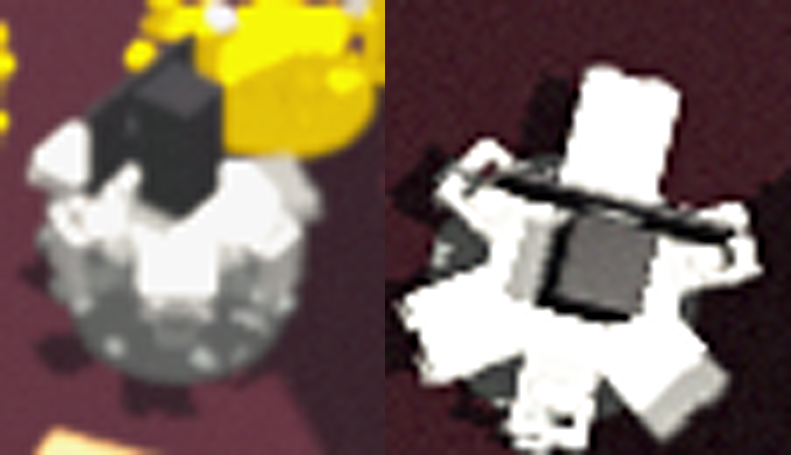

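Request:
move_arm(plan=[[0,0,-40,0,0],[0,0,-60,0,0],[0,0,-60,0,0],[0,0,-40,0,0],[0,0,0,0,0]])

```text
time_s: 19.48
ee_pos: [0.5088, -0.1611, 0.2051]
tcp_rot: [0.993, -0.115, 0.0, -0.001]
ft_force: [-0.2, -1.2, -0.4]
finger_gap: -0.002
```

Request:
move_arm(plan=[[0,0,0,25,0],[0,0,0,20,0],[0,0,0,0,0],[0,0,0,0,0]])

```text
time_s: 19.98
ee_pos: [0.508, -0.1659, 0.1601]
tcp_rot: [0.993, -0.119, 0.0, 0.0]
ft_force: [0.2, -0.1, 0.1]
finger_gap: 0.001
```

```bash
python3 go.py .5084 -.1645 .138 -.2390
```

```text
t 19.98 pos [ 0.508  -0.1659  0.1601] yaw -0.238 tilt [ 0.0005 -0.0003] gap 0.001 F [ 0.2 -0.1  0.1] q [ 0.17  0.47  0.06  2.11 -0.05  0.56 -1.55]
tool mm before turn [ 0.1 -1.4 22.1] turn deg 0.06
after turn [ 0.1 -1.4 22.1]
```

Request:
move_arm(plan=[[0,0,-1.4,15,0],[0,0,0,7,0],[0,0,0,0,0],[0,0,0,0,0]])

```text
time_s: 20.48
ee_pos: [0.5082, -0.1639, 0.1373]
tcp_rot: [0.993, -0.118, -0.0, 0.0]
ft_force: [0.5, 0.1, 0.2]
finger_gap: -0.0
```

Request:
move_arm(plan=[[0,0,0,1,0],[0,0,0,1,0],[0,0,0,0,0]])

```text
time_s: 20.85
ee_pos: [0.5082, -0.1639, 0.1353]
tcp_rot: [0.993, -0.118, -0.0, 0.0]
ft_force: [0.2, -0.2, 0.6]
finger_gap: -0.001
```

Request:
move_arm(plan=[[0,0,0,1,0],[0,0,0,0.5,0],[0,0,0,0,0]])

```text
time_s: 21.22
ee_pos: [0.5082, -0.1639, 0.1337]
tcp_rot: [0.993, -0.118, -0.0, 0.0]
ft_force: [-0.2, -0.5, 0.5]
finger_gap: -0.002
```

Request:
move_arm(plan=[[0,0,0,0.7,0],[0,0,0,0,0]])

```text
time_s: 21.48
ee_pos: [0.5082, -0.1639, 0.133]
tcp_rot: [0.993, -0.118, -0.0, 0.0]
ft_force: [-0.2, -1.5, -0.3]
finger_gap: -0.002
```

Request:
move_arm(plan=[[0,0,0,0.7,0],[0,0,0,0,0]])

```text
time_s: 21.72
ee_pos: [0.5082, -0.1639, 0.1323]
tcp_rot: [0.993, -0.118, -0.0, 0.0]
ft_force: [-0.1, -0.4, -0.1]
finger_gap: -0.002
```

Request:
move_arm(plan=[[0,0,0,0.7,0],[0,0,0,0,0]])

```text
time_s: 21.98
ee_pos: [0.5083, -0.1639, 0.1318]
tcp_rot: [0.993, -0.118, 0.0, 0.0]
ft_force: [0.2, 0.3, 2.1]
finger_gap: -0.002
```

Request:
move_arm(plan=[[0,0,0,0.7,0],[0,0,0,0,0]])

```text
time_s: 22.22
ee_pos: [0.5085, -0.164, 0.1316]
tcp_rot: [0.993, -0.118, 0.0, 0.0]
ft_force: [-1.0, 0.7, 9.8]
finger_gap: -0.003
```

Request:
move_arm(plan=[[0,0,0,0.7,0],[0,0,0,0,0]])

```text
time_s: 22.48
ee_pos: [0.5087, -0.1641, 0.1315]
tcp_rot: [0.993, -0.118, 0.001, 0.0]
ft_force: [-3.4, 1.9, 16.7]
finger_gap: -0.001
```

Request:
move_arm(plan=[[0,0,0,-3,0],[0,0,0,-30,0],[0,0,0,-50,0],[0,0,50,0,0],[0,0,60,0,0]])

```text
time_s: 23.1
ee_pos: [0.483, -0.2709, 0.2141]
tcp_rot: [0.993, -0.117, 0.001, 0.0]
ft_force: [-0.8, -0.4, -0.9]
finger_gap: -0.003
```

Request:
move_arm(plan=[[0,0,60,0,0],[0,0,30,0,0],[0,0,0,0,0]])

```text
time_s: 23.48
ee_pos: [0.4597, -0.361, 0.213]
tcp_rot: [0.993, -0.121, -0.0, 0.0]
ft_force: [0.7, 0.8, -0.1]
finger_gap: 0.005
```

Run:
```python
from ov import *
q=snap('side','s11.png');p=snap('top','t11.png');P={'top':p,'side':q};pickle.dump(P,open('P11.pkl','wb'))
ov([('side','s11.png',(245,150,55,65)),('top','t11.png',(277,150,58,65))],(.5084,-.1645,.106-.056,-.2390),'d1.png',P)
cv2.imwrite('pics/d2.png',np.hstack([cv2.resize(q['img'][145:215,240:310],(400,400),interpolation=cv2.INTER_CUBIC),cv2.resize(p['img'][145:225,265:345],(400,400),interpolation=cv2.INTER_CUBIC)]))
roi=(275,148,343,222);S=4
def tg(p):
    l,t,r,b=roi;g=cv2.resize(p['img'][t:b,l:r].astype(float).min(2),None,fx=S,fy=S,interpolation=cv2.INTER_CUBIC);return np.clip((g-60)/90,0,1)
def rend(v,boxes):
    l,t,r,b=roi;m=np.zeros(((b-t)*S,(r-l)*S),np.uint8)
    for B,val in zip(boxes,(255,0,0)):
        for bx in B:
            q=(proj(p,bx@Rz(v[2]).T+[v[0],v[1],.05])-np.array([l-.5,t-.5]))*S-.5
            cv2.fillConvexPoly(m,cv2.convexHull(np.round(q*16).astype(np.int32)),val,cv2.LINE_AA,4)
    return m/255.
v0=np.array([.5084,-.1645,-.239])
tips=[box(.055,.085,-.024,.024,0,.018),box(.045,.072,-.02,.02,0,.018,d(125)),box(.045,.072,-.02,.02,0,.018,d(-125))]
w=rend(v0,(tips,));G=tg(p)
f=lambda u:(np.abs(rend(u,(WH[:3],BL,MI))-G)*w).sum()/w.sum()
r=minimize(f,v0,method='Nelder-Mead',options=dict(initial_simplex=v0+np.array([[0,0,0],[.004,0,0],[0,.004,0],[0,0,.05]]),xatol=1e-5,fatol=1e-7))
print(r.x,r.fun)
```

```text
[ 0.50813803 -0.16398121 -0.23818931] 0.05330762715931168
```

View pics/d1.png

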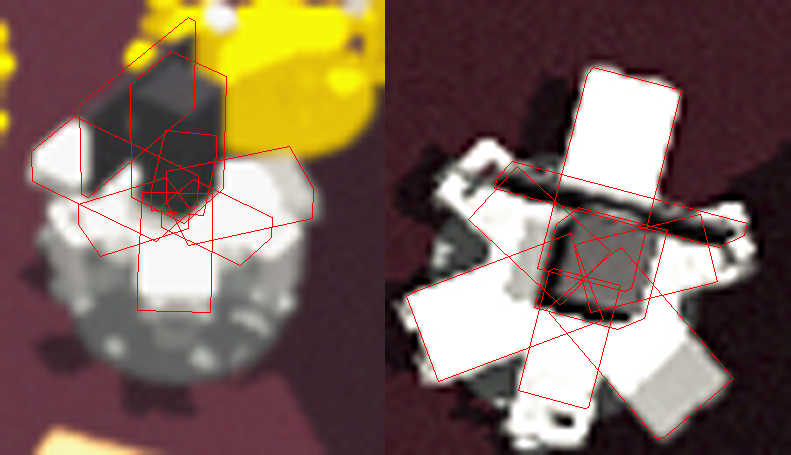

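View pics/d2.png

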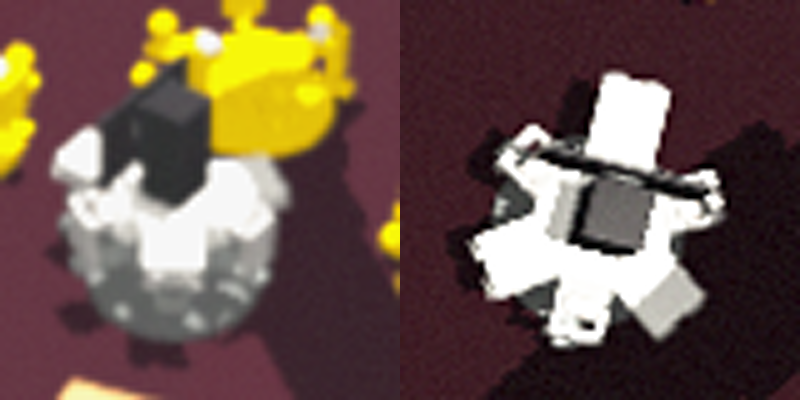

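Run:
```python
from ov import *
P=pickle.load(open('P.pkl','rb'))
ov([('side','side0.png',(162,235,56,62)),('top','top0.png',(140,133,52,62))],(.5659,.1928,0,.3565),'e1.png',P)
# refine: fit block-top corners overlay
```

```text
(no output)
```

View pics/e1.png

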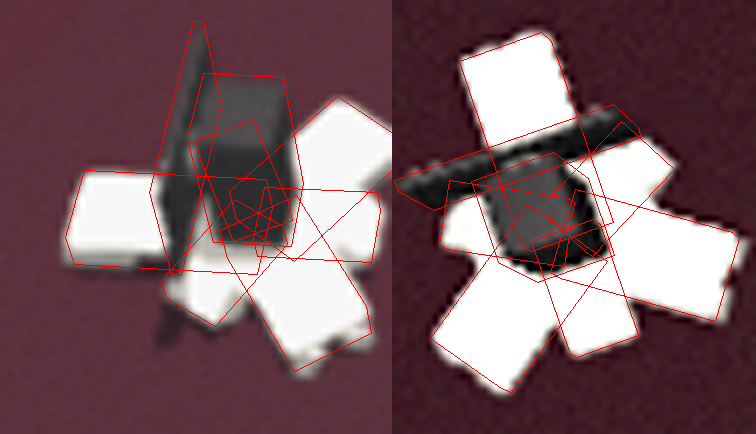

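```bash
python3 -c "
from station import *
print(hand_in(), get_state()['time_s'])"
```

```text
the job is handed in; nothing more can be done
the job is handed in; nothing more can be done
```

The show mirror is on the grey three-ball mount with its long arm over the outermost ball. It is pressed home and released, and I handed the job in at about 23.5 s.

- **How it went:** I gripped the block, lifted the plate and lowered it onto the rollers. I let it centre itself there, regripped it and pressed it down level. The force rose to about 11 N, the rollers snapped over, and they pulled the plate down with about 16 N until it met the balls at about 14 N.
- **Seating:** a test press with the closed fingers on the block's top met a stiff stop at 0.132 m under 17 N. That puts the block's centre about 106 mm above the table, inside the 100 to 136 mm window.
- **Position and angle:** the last pictures put the plate's middle at (0.508, -0.164) m, turned -0.238 rad. My estimate for the foot's bar was -0.234 rad, and I judged the head's shift only by eye, at about 0 to 2 mm.
- **Other exhibits:** the arm did not go near the bottle or the carton, but I did not check their positions again at the end.
- **Less certain:** clip travel cannot be read directly, so I judged the clips closed from the force curve and the pictures. In the side view the block and mirror tops look about 1 to 3 pixels lower than my model. They looked much the same in the first picture on the table, so I took that as a model error and not a tilt.
- **Sideways force:** about 9 N built up as the plate touched the balls and was gone after I let go.

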